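Put the ring cutters away in their tin

TASK

Put the three steel ring cutters that lie on the wooden board away on the round tin base: stand the smallest over the boss in the middle, then lower the middle one round it, then the largest round both, and finally close the nest with whichever of the two knobbed covers goes over all of it and sits flat on the base, centred. Leave the kitchen timer and the little powder pot standing where they are.

Things in the scene. Friction and masses are not known exactly. Their poses are not given: they have to be found in the camera images.
- tin_base: Base of the cutter tin: flat steel disc, 90 mm across and 6 mm thick, with a darker round boss (20 mm across, 5 mm high, bevelled) in the middle of its top. Fixed. It lies, like all here, on a 16 mm wooden board (top at z = 0.016). Origin: centre of its underside, z up; yaw does not matter. Rings and cover stand on its top face.
- ring_small: Smallest ring cutter: plain steel tube open at both ends, 32 mm outside, 28 mm inside, 28 mm high, loose. Origin: centre of its underside, z up; yaw does not matter. Grasp across the outside.
- ring_middle: Middle ring cutter: plain steel tube, 46 mm outside, clear opening 40 mm, 30 mm high, loose. Origin: centre of its underside, z up; yaw does not matter. Grasp across the outside.
- ring_large: Largest ring cutter: plain steel tube, 60 mm outside, clear opening 53 mm, 35 mm high, loose. Origin: centre of its underside, z up; yaw does not matter. Grasp across the outside.
- cover_wide: Wider tin cover: round metal cap, open below, 76 mm outside, 72 mm inside, flat top 46 mm above the rim, 43 mm deep inside; on top a black grip knob, 22 mm across, 52 to 72 mm above the rim, on a thin neck. Loose, 0.08 to 0.17 kg. Origin: centre of its underside, z up; yaw does not matter. (The underside is the rim.)
- cover_narrow: Narrower tin cover, of another set: the same shape and heights, with the same knob, but 56 mm outside and 52 mm inside. Loose. Origin: centre of its underside, z up; yaw does not matter. 
- kitchen_timer: Green round kitchen timer, 62 mm across, 40 mm high, loose; a bystander. Origin: centre of its underside, z up; yaw does not matter. 
- powder_pot: Little powder pot with a black screw lid, 38 mm across, 40 mm high, loose; a bystander. Origin: centre of its underside, z up; yaw does not matter. 
Mind the look-alikes: they are no part of the job. Leave any blue look-alike of the ring_middle alone.

How it is judged:
On the way, in this order (a step that is already met when the one before it is completed fails the run):
1. the smallest ring stands flat over the boss of the base (horizontal distance between ring_small and tin_base below 0.01 m and z of ring_small in the frame of tin_base between 0.003 and 0.009 m and angle between ring_small's own z axis and vertical below 0.06 rad), for 0.2 s.
2. the middle ring stands flat on the base round the smallest (all of step 1 and horizontal distance between ring_middle and tin_base below 0.01 m and z of ring_middle in the frame of tin_base between 0.003 and 0.009 m and angle between ring_middle's own z axis and vertical below 0.06 rad), for 0.2 s.
3. the largest ring stands flat on the base round the other two (all of step 2 and horizontal distance between ring_large and tin_base below 0.01 m and z of ring_large in the frame of tin_base between 0.003 and 0.009 m and angle between ring_large's own z axis and vertical below 0.06 rad), for 0.2 s.
4. the wider cover stands on the base over the nest (all of step 3 and horizontal distance between cover_wide and tin_base below 0.01 m and z of cover_wide in the frame of tin_base between 0.003 and 0.009 m and angle between cover_wide's own z axis and vertical below 0.06 rad), for 0.2 s.
At the end, for the whole second after the job is handed in: All three rings and the wider cover stand flat on the top of the tin base (height within 3 mm, tilt under 0.06 rad), nested inside one another, each centred on the base within 10 mm, released and at rest; timer and pot within 30 mm of where they stood and upright (all of step 4 and linear speed of each of ring_small, ring_middle, ring_large, cover_wide below 0.02 m/s); the robot touches nothing.
It fails at once if the kitchen timer is pushed away or knocked over (distance of kitchen_timer from where it was at the start of the episode above 0.03 m or angle between kitchen_timer's own z axis and vertical above 0.35 rad).
It fails at once if the powder pot is pushed away or knocked over (distance of powder_pot from where it was at the start of the episode above 0.03 m or angle between powder_pot's own z axis and vertical above 0.35 rad).
It also fails if it takes over 120 s, if anything falls off the work surface, if the arm or the gripper's body presses on something with over 40 N, if the wrist force passes 120 N, or if a joint passes its speed limit or range.

ROBOT

A 6-joint arm with a two-finger parallel gripper is mounted at the origin on a cart in front of the work surface, level with it; the furniture and walls round the work are solid. World frame = base frame: x ahead of the robot, y to its left, z up, the work surface at z = 0. Lengths are in m, angles in rad, forces in N, time in s.
With the tool pointing down it reaches from about 0.275 to 1 m from the base axis. Payload 8.4 kg.
Tool frame: the origin (TCP) lies at the very end of the fingers, on their centre line; the grasp point (between the pads) lies 19 mm behind it (grip_depth is the distance from the TCP to the grasp point, in m); z points along the fingers, y is the line along which they close (so a half turn about z gives the same grasp; the last joint's range is limited). The gripper opens to 85 mm and grips with 20 to 120 N. Pads are 22 mm wide; open, the fingers measure 114 mm over their backs; the gripper's body (76 mm by 85 mm) begins 54 mm behind the grasp point. The pads swing forward as they close: fully open they stand 13 mm farther back than shut.
Start: joints at [-1.137, 0.353, 1.633, -0, 1.155, -0.002], TCP at [0.264, -0.567, 0.231] pointing down, gripper open.
Joint ranges: [-2.63, 2.63], [-0.92, 2.1], [0.06, 2.66], [-1.3, 4.44], [0, 2.69], [-3.02, 3.02]. Speed limits (rad/s): [2.22, 2.22, 2.79, 3.14, 3.14, 3.14].

INTERFACE

Orientations are given as a unit quaternion [w, x, y, z].
In Python, from plant import state, camera, hand_in, recognise, place_of, grip_depth gives the robot as it stands.
- The arm moves only by the tool arm_command, never from a script. Its argument "rows" is a list of rows, each an object with "slide": the shift along the tool's x, y, z in mm, a list of three; "angular": the turn, a rotation vector about the tool's x, y, z in degrees, a list of three; "jaw": the finger opening in mm, from 0 to 85.4. A call has 1 to 8 rows; each row shifts and turns the commanded pose from where the row before left it, along the tool's axes as they then stand; what a row does not reach is not made up. A row lasts 1/8 s, in which the tool goes at most 62.5 mm and 10.7 degrees, less where a joint would pass 70% of its speed; a pose out of reach is approached as far as the arm can. A call with a gripper value outside its range is refused whole. The fingers move at their own pace and stop on an object; "newtons" is the grip in N (left out, the last holds). Time passes only in rows, so rows that do not move let the fingers close. It gives the time, the measured TCP pose, the force, the opening and the grip force at its end, in the units of the state.
- state(): the state, without advancing time (a new reading comes with each control period).
- camera(name): name is "scene" or "top"; returns a dict with "pixels" (420x560x3 uint8, blue, green, red), "camera_matrix" (3x3 intrinsics, pixels), "dist" ([k1, k2, p1, p2, k3] as OpenCV has them; the pictures are not rectified), "R" (3x3) and "t" (3): a world point X has camera coordinates R X + t. Camera axes: x right, y down, z forward; pixel columns grow to the right and rows downward; lengths in m; the calibration is good to about 2 mm. A picture is of the moment at which its call begins. There is no depth.
- hand_in(): hands the job in; it is judged then, once.
Trained networks look in a picture, given as the dict that the camera call returned (one of the last four; its "shot" number tells which), for a name from the list of things; names that differ only in an ending like _2 or _b are one class to them, and where a whole thing is asked for, a point or a joint stands for the part that bears it (a point fixed in the world has none). Each returns a list of dicts, best first, with "conf" (0 to 1); they miss things now and then, are a little off and sometimes report something else, mostly with a low value. They report only what shows in the picture. A call takes as long as a camera call. They do not tell look-alikes from the thing itself.
- recognise(target, picture): "position" ([x, y, z] in m, in world coordinates, good to about 4 mm: the middle of the surface that is visible of it).
- place_of(target, picture): "position" ([x, y, z] in m, in world coordinates, good to about 4 mm: a listed point, or the origin of a listed thing).
The state is a dict: "t": time; "joint_pos": joint angles; "joint_velocities": joint speeds; "joint_efforts": joint torques, N m; "tool_pos": TCP position; "tcp_rot": TCP orientation; "force": force on the tool from outside, world axes, zero at the start; "ft_torque": the same for the moment, N m; "gripper_width": finger opening in m; "finger_force": force on a finger pad.
Only numpy, scipy, OpenCV 4.12 (cv2) and the standard library are available. Lean on these libraries where they do the work, as an engineer would, in place of code of your own. Each camera call takes 0.05 s, during which the arm holds its last target. There are 200 camera calls.

## Working session

There is one attempt and no reset: what is moved stays moved. The work goes in short steps, Python scripts to look and compute and a tool call to move; the robot and the scene stay as the last step left them, time stands still between calls to the robot, and variables do not carry over. Pictures are saved under pics/ and viewed, at most 14 in all, crops included, and the job is handed in when it is done.

Besides the shell and the picture viewer there is one more tool, called after "Call:" as a command line: name --argument value ..., lists and objects as JSON in quotes. arm_command: Moves the arm, as the interface text tells. Its arguments: {"type":"object","properties":{"rows":{"type":"array"},"newtons":{"type":"number"}},"required":["rows"]}

```bash
mkdir -p pics; ls
cat > h.py <<'E'
from plant import *
import numpy as np, cv2
from scipy.spatial.transform import Rotation as Ro
def ray(pic,uv,z):
    K=pic["camera_matrix"];R=np.array(pic["R"]);t=np.array(pic["t"])
    p=cv2.undistortPoints(np.array([[uv]],float),np.array(K),np.array(pic["dist"]))[0,0]
    d=R.T@np.array([p[0],p[1],1]);c=-R.T@t
    return c+d*(z-c[2])/d[2]
def proj(pic,X):
    return cv2.projectPoints(np.array(X,float).reshape(-1,3),cv2.Rodrigues(np.array(pic["R"]))[0],np.array(pic["t"]),np.array(pic["camera_matrix"]),np.array(pic["dist"]))[0][:,0]
E
python3 - <<'E'
from h import *
for n in ["top","scene"]:
    p=camera(n); cv2.imwrite(f"pics/{n}0.png",p["pixels"])
    print(n,"cam",-np.array(p["R"]).T@np.array(p["t"]))
    for o in "tin_base ring_small ring_middle ring_large cover_wide cover_narrow kitchen_timer powder_pot".split():
        for r in place_of(o,p)[:3]: print(o,np.round(r["position"],3),round(r["conf"],2),np.round(proj(p,r["position"])[0]))
s=state();print(s)
E
```

```text
pics
top cam [0.36436625 0.04548071 1.15745701]
tin_base [ 0.345 -0.296  0.012] 0.71 [414. 286.]
tin_base [ 0.424 -0.161  0.018] 0.66 [364. 257.]
ring_small [0.457 0.013 0.013] 0.55 [299. 245.]
ring_middle [ 0.734  0.447 -0.   ] 0.46 [148. 150.]
ring_middle [0.418 0.146 0.02 ] 0.42 [249. 259.]
ring_large [0.497 0.3   0.019] 0.72 [194. 230.]
cover_wide [0.54  0.149 0.019] 0.89 [249. 214.]
cover_narrow [ 0.425 -0.158  0.018] 0.81 [362. 256.]
kitchen_timer [0.368 0.306 0.017] 0.69 [190. 278.]
powder_pot [0.455 0.011 0.01 ] 0.65 [299. 246.]
powder_pot [ 0.497 -0.318  0.015] 0.46 [419. 229.]
scene cam [-0.31818969  0.63641074  0.55715824]
tin_base [ 0.348 -0.293  0.017] 0.56 [421. 210.]
ring_small [0.454 0.016 0.016] 0.51 [312. 226.]
ring_middle [0.421 0.147 0.015] 0.64 [277. 246.]
ring_middle [0.731 0.449 0.002] 0.63 [118. 233.]
ring_large [0.501 0.3   0.017] 0.96 [205. 250.]
cover_wide [0.544 0.148 0.018] 0.97 [251. 225.]
cover_narrow [ 0.427 -0.164  0.01 ] 0.7 [369. 213.]
cover_narrow [0.546 0.148 0.019] 0.23 [251. 224.]
kitchen_timer [0.366 0.307 0.016] 0.91 [230. 279.]
kitchen_timer [0.457 0.013 0.016] 0.62 [312. 225.]
{'t': 0.9, 'joint_pos': array([-1.13738732e+00,  3.52970464e-01,  1.63339655e+00, -2.04325072e-06,
        1.15521726e+00, -2.38464816e-03]), 'joint_velocities': array([ 0.00039356, -0.00023988,  0.00145358, -0.00211743,  0.00075808,
       -0.00080228]), 'joint_efforts': array([-2.09360973e-03, -6.05158925e+01, -3.42451823e+01, -2.19764102e-04,
        9.36620054e-04, -9.88440348e-06]), 'tool_pos': array([ 0.2638395 , -0.56658105,  0.2313009 ]), 'tcp_rot': array([ 4.29229730e-06,  9.76354176e-01,  2.16177062e-01, -1.71679632e-08]), 'force': array([0.20947564, 0.04155656, 0.48382884]), 'ft_torque': array([0.02096104, 0.00324221, 0.06512013]), 'finger_force': 0.0, 'gripper_width': 0.08527141834625601}
```

Run:
```python
import cv2
a=cv2.imread("pics/top0.png")[120:330,130:470]; cv2.imwrite("pics/top0c.png",cv2.resize(a,(800,494),interpolation=cv2.INTER_CUBIC))
a=cv2.imread("pics/scene0.png")[170:320,90:470]; cv2.imwrite("pics/scene0c.png",cv2.resize(a,(800,316),interpolation=cv2.INTER_CUBIC))
```

```text
(no output)
```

View pics/top0c.png

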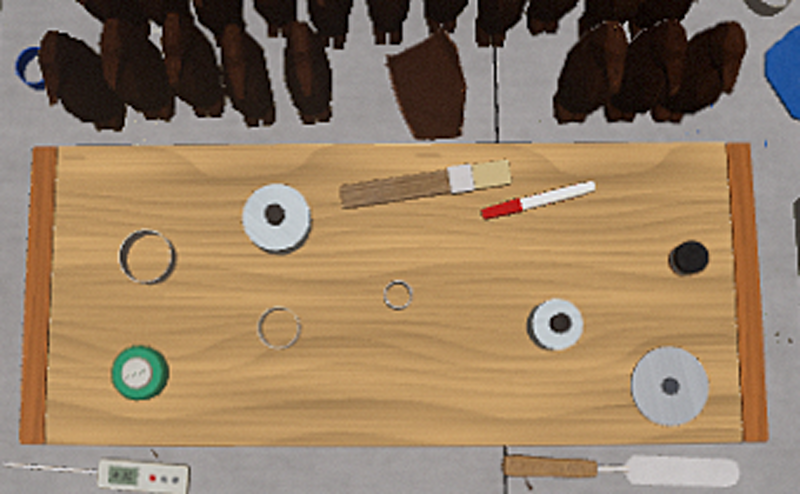

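View pics/scene0c.png

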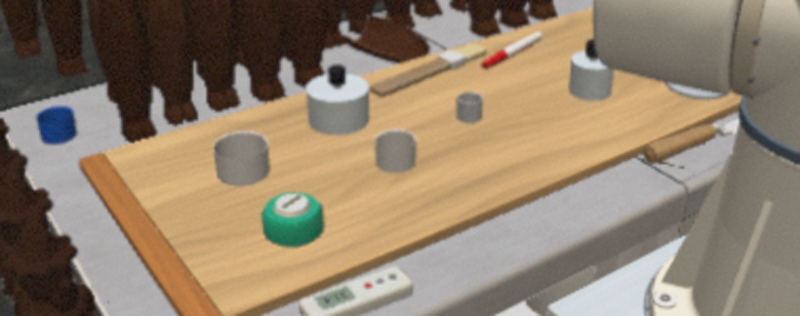

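Run:
```python
from h import *
p=camera("top"); im=p["pixels"]
hsv=cv2.cvtColor(im,cv2.COLOR_BGR2HSV)
for z,x0,y0,r in [(0.022,414,284,26)]:
    m=((hsv[...,1]<70)).astype(np.uint8); w=np.zeros_like(m); cv2.circle(w,(x0,y0),r,1,-1); m*=w
    cs,_=cv2.findContours(m,cv2.RETR_EXTERNAL,cv2.CHAIN_APPROX_NONE); c=max(cs,key=cv2.contourArea)
    e=cv2.fitEllipse(c); mo=cv2.moments(c); cen=(mo["m10"]/mo["m00"],mo["m01"]/mo["m00"])
    print(e,cen,ray(p,e[0],z),ray(p,cen,z))
g=im[275:293,402:426].astype(float).mean(2)
d=np.clip(140-g,0,None); yy,xx=np.mgrid[275:293,402:426]
b=(float((d*xx).sum()/d.sum()),float((d*yy).sum()/d.sum())); print(b,ray(p,b,0.026),d.max())
t=np.linspace(0,2*np.pi,64); X=np.c_[.045*np.cos(t),.045*np.sin(t),0*t]+ray(p,e[0],.022)
big=cv2.resize(im[240:330,360:470],None,fx=6,fy=6,interpolation=cv2.INTER_CUBIC)
q=((proj(p,X)-[360,240]+.5)*6).astype(int); cv2.polylines(big,[q],True,(0,0,255),1); cv2.imwrite("pics/base.png",big)
```

```text
((414.13629150390625, 283.7213439941406), (32.028724670410156, 33.24313735961914), 154.79550170898438) (414.14448441247004, 283.7256195043965) [ 0.34987533 -0.29446037  0.022     ] [ 0.34986368 -0.29448217  0.022     ]
(414.43929436181253, 283.6903032399401) [ 0.34999679 -0.29408743  0.026     ] 95.66666666666666
```

View pics/base.png

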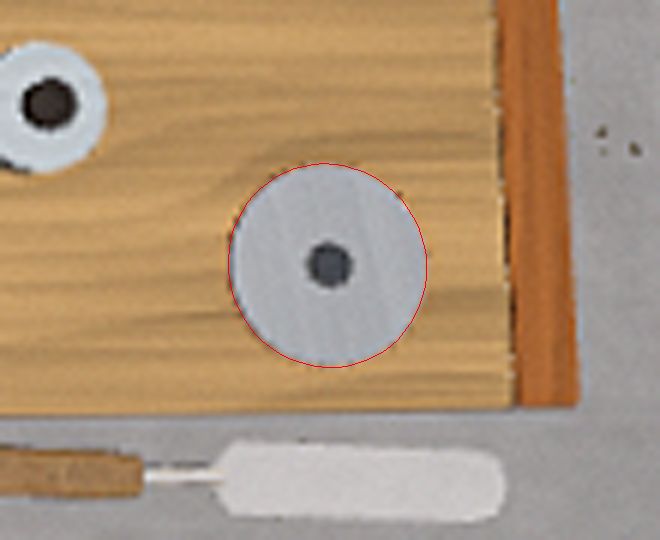

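Call:
arm_command --rows '[{"slide":[0,0,-20],"angular":[0,0,8.33],"jaw":85},{"slide":[0,0,0],"angular":[0,0,8.33],"jaw":85},{"slide":[0,0,0],"angular":[0,0,8.33],"jaw":85}]' --newtons 30

```text
t: 1.32
tool_pos: [0.2639, -0.5667, 0.2516]
tcp_rot: [0.0, 1.0, -0.003, 0.0]
force: [-0.1, -0.4, -0.6]
gripper_width: 0.0847
finger_force: 0.0
```

The base at pixel (414, 284) fits the red outline, centre about (0.350, -0.294). Now the small ring, pixel (299, 245).

Call:
arm_command --rows '[{"slide":[19,-50,0],"angular":[0,0,0],"jaw":70},{"slide":[24,-55,0],"angular":[0,0,0],"jaw":70},{"slide":[24,-55,0],"angular":[0,0,0],"jaw":70},{"slide":[24,-55,0],"angular":[0,0,0],"jaw":70},{"slide":[24,-55,0],"angular":[0,0,0],"jaw":70},{"slide":[24,-55,0],"angular":[0,0,0],"jaw":70},{"slide":[24,-55,0],"angular":[0,0,0],"jaw":70},{"slide":[24,-55,0],"angular":[0,0,0],"jaw":70}]'

```text
t: 2.33
tool_pos: [0.4516, -0.1299, 0.2517]
tcp_rot: [0.0, 1.0, -0.0, 0.001]
force: [1.2, -0.5, -0.7]
gripper_width: 0.0703
finger_force: 0.0
```

Call:
arm_command --rows '[{"slide":[0,-50,0],"angular":[0,0,0],"jaw":70},{"slide":[0,-50,0],"angular":[0,0,0],"jaw":70},{"slide":[0,-46,0],"angular":[0,0,0],"jaw":70},{"slide":[0,0,0],"angular":[0,0,0],"jaw":70}]'

```text
t: 2.82
tool_pos: [0.451, 0.0168, 0.2515]
tcp_rot: [-0.0, 1.0, 0.002, 0.0]
force: [-0.2, 0.4, -0.5]
gripper_width: 0.0701
finger_force: 0.0
```

Call:
arm_command --rows '[{"slide":[5,3,50],"angular":[0,0,0],"jaw":60},{"slide":[0,0,55],"angular":[0,0,0],"jaw":60},{"slide":[0,0,50],"angular":[0,0,0],"jaw":60},{"slide":[0,0,40],"angular":[0,0,0],"jaw":60},{"slide":[0,0,25],"angular":[0,0,0],"jaw":60},{"slide":[0,0,8],"angular":[0,0,0],"jaw":60},{"slide":[0,0,0],"angular":[0,0,0],"jaw":60}]' --newtons 20

```text
t: 3.7
tool_pos: [0.4562, 0.0109, 0.0234]
tcp_rot: [0.0, 1.0, -0.0, -0.0]
force: [0.7, -0.4, -0.6]
gripper_width: 0.06
finger_force: 0.0
```

Call:
arm_command --rows '[{"slide":[0,0,0],"angular":[0,0,0],"jaw":30},{"slide":[0,0,0],"angular":[0,0,0],"jaw":30},{"slide":[0,0,0],"angular":[0,0,0],"jaw":30},{"slide":[0,0,0],"angular":[0,0,0],"jaw":30},{"slide":[0,0,0],"angular":[0,0,0],"jaw":30}]'

```text
t: 4.32
tool_pos: [0.4569, 0.0113, 0.0243]
tcp_rot: [0.0, 1.0, -0.0, 0.001]
force: [-1.2, -0.7, 7.0]
gripper_width: 0.0302
finger_force: 18.0
```

Call:
arm_command --rows '[{"slide":[0,0,-2],"angular":[0,0,0],"jaw":60},{"slide":[0,0,0],"angular":[0,0,0],"jaw":60},{"slide":[0,0,0],"angular":[0,0,0],"jaw":60},{"slide":[0,0,0],"angular":[0,0,0],"jaw":60}]'

```text
t: 4.82
tool_pos: [0.456, 0.0114, 0.0252]
tcp_rot: [-0.0, 1.0, -0.0, -0.0]
force: [0.6, -0.1, -0.3]
gripper_width: 0.0602
finger_force: 0.0
```

Run:
```python
from h import *
print(state()["joint_pos"],state()["gripper_width"],grip_depth)
p=camera("scene"); im=p["pixels"]
cv2.imwrite("pics/s1.png",cv2.resize(im[150:280,230:400],None,fx=4,fy=4,interpolation=cv2.INTER_CUBIC))
```

```text
[2.16044018e-02 4.21106788e-01 2.13602612e+00 1.27127303e-05
 5.84570673e-01 1.59268159e+00] 0.060240393752058786 0.0187
```

View pics/s1.png

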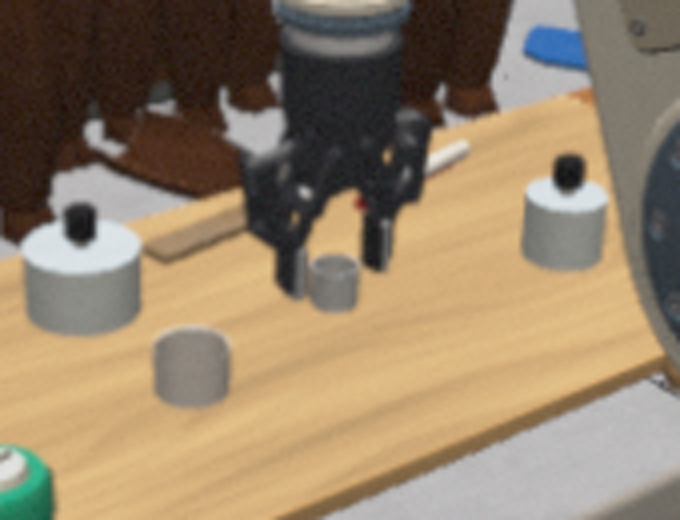

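Call:
arm_command --rows '[{"slide":[0,0,0],"angular":[0,0,-10],"jaw":60},{"slide":[0,0,0],"angular":[0,0,-10],"jaw":60},{"slide":[0,0,0],"angular":[0,0,-10],"jaw":60},{"slide":[0,0,0],"angular":[0,0,-10],"jaw":60},{"slide":[0,0,0],"angular":[0,0,-10],"jaw":60},{"slide":[0,0,0],"angular":[0,0,-10],"jaw":60},{"slide":[0,0,0],"angular":[0,0,-10],"jaw":60},{"slide":[0,0,0],"angular":[0,0,-10],"jaw":60}]'

```text
t: 5.88
tool_pos: [0.456, 0.0113, 0.0252]
tcp_rot: [-0.0, 0.764, 0.645, -0.0]
force: [0.8, 0.5, -0.9]
gripper_width: 0.0597
finger_force: 0.0
```

Call:
arm_command --rows '[{"slide":[0,0,0],"angular":[0,0,-10],"jaw":60},{"slide":[0,0,0],"angular":[0,0,0],"jaw":29},{"slide":[0,0,0],"angular":[0,0,0],"jaw":29},{"slide":[0,0,0],"angular":[0,0,0],"jaw":29},{"slide":[0,0,0],"angular":[0,0,0],"jaw":29},{"slide":[0,0,0],"angular":[0,0,0],"jaw":29}]'

```text
t: 6.62
tool_pos: [0.456, 0.0114, 0.0253]
tcp_rot: [-0.0, 0.707, 0.707, -0.0]
force: [-0.0, -0.3, 2.1]
gripper_width: 0.0302
finger_force: 20.3
```

Call:
arm_command --rows '[{"slide":[0,0,-20],"angular":[0,0,0],"jaw":29},{"slide":[0,0,-50],"angular":[0,0,0],"jaw":29},{"slide":[0,0,-50],"angular":[0,0,0],"jaw":29},{"slide":[-30,-10,-25],"angular":[0,0,0],"jaw":29},{"slide":[-45,-16,0],"angular":[0,0,0],"jaw":29},{"slide":[-50,-18,0],"angular":[0,0,0],"jaw":29},{"slide":[-50,-18,0],"angular":[0,0,0],"jaw":29},{"slide":[-50,-18,0],"angular":[0,0,0],"jaw":29}]'

```text
t: 7.62
tool_pos: [0.3752, -0.2151, 0.1704]
tcp_rot: [0.0, 0.707, 0.707, 0.0]
force: [0.0, -0.2, -0.9]
gripper_width: 0.03
finger_force: 20.1
```

Call:
arm_command --rows '[{"slide":[-50,-16,0],"angular":[0,0,0],"jaw":29},{"slide":[-30,-10,0],"angular":[0,0,0],"jaw":29},{"slide":[0,0,0],"angular":[0,0,0],"jaw":29}]'

```text
t: 8.0
tool_pos: [0.3493, -0.2952, 0.1702]
tcp_rot: [0.0, 0.708, 0.706, -0.0]
force: [-0.1, 0.2, -0.5]
gripper_width: 0.0304
finger_force: 20.0
```

Run:
```python
from h import *
p=camera("scene"); im=p["pixels"]
print([ (np.round(r["position"],3),round(r["conf"],2)) for r in place_of("ring_small",p)])
s=state(); print(s["tool_pos"],s["joint_pos"])
t=s["tool_pos"]; u=proj(p,t)[0].astype(int); print(u)
cv2.imwrite("pics/s2.png",cv2.resize(im[u[1]-60:u[1]+60,u[0]-70:u[0]+70],None,fx=4,fy=4,interpolation=cv2.INTER_CUBIC))
```

```text
[]
[ 0.34968261 -0.29324644  0.17000631] [-7.01357944e-01  1.67079705e-01  2.04196579e+00  3.78342603e-04
  9.33278486e-01 -6.99899168e-01]
[428 158]
```

View pics/s2.png

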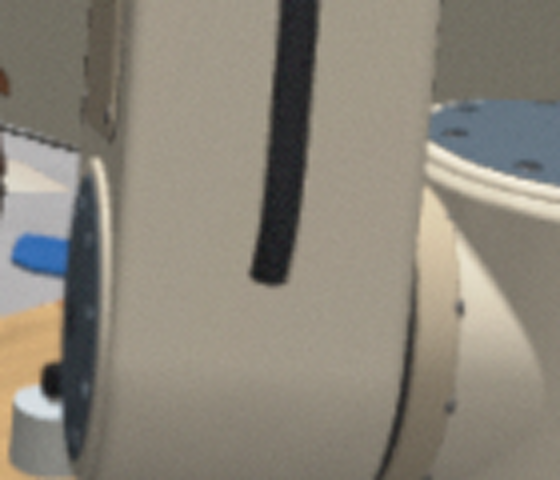

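Call:
arm_command --rows '[{"slide":[0,0,50],"angular":[0,0,0],"jaw":29},{"slide":[0,0,40],"angular":[0,0,0],"jaw":29},{"slide":[0,0,25],"angular":[0,0,0],"jaw":29},{"slide":[0,0,10],"angular":[0,0,0],"jaw":29},{"slide":[0,0,5],"angular":[0,0,0],"jaw":29},{"slide":[0,0,4],"angular":[0,0,0],"jaw":29},{"slide":[0,0,0],"angular":[0,0,0],"jaw":29}]'

```text
t: 8.98
tool_pos: [0.3503, -0.2938, 0.0367]
tcp_rot: [0.0, 0.707, 0.707, 0.0]
force: [0.4, -0.1, -0.2]
gripper_width: 0.0303
finger_force: 20.1
```

Call:
arm_command --rows '[{"slide":[0,0,2],"angular":[0,0,0],"jaw":29},{"slide":[0,0,1],"angular":[0,0,0],"jaw":29},{"slide":[0,0,1],"angular":[0,0,0],"jaw":29},{"slide":[0,0,0],"angular":[0,0,0],"jaw":29}]'

```text
t: 9.48
tool_pos: [0.3499, -0.2936, 0.0322]
tcp_rot: [-0.0, 0.707, 0.707, 0.0]
force: [-0.8, 0.4, -0.3]
gripper_width: 0.0303
finger_force: 20.1
```

No contact on the boss; a bit lower until the force shows the base.

Call:
arm_command --rows '[{"slide":[0,0,1],"angular":[0,0,0],"jaw":29},{"slide":[0,0,0.5],"angular":[0,0,0],"jaw":29},{"slide":[0,0,0],"angular":[0,0,0],"jaw":29}]'

```text
t: 9.85
tool_pos: [0.35, -0.2937, 0.0312]
tcp_rot: [0.0, 0.707, 0.707, -0.0]
force: [-1.7, 1.9, 9.5]
gripper_width: 0.0302
finger_force: 21.2
```

Call:
arm_command --rows '[{"slide":[0,0,-0.5],"angular":[0,0,0],"jaw":60},{"slide":[0,0,0],"angular":[0,0,0],"jaw":60},{"slide":[0,0,0],"angular":[0,0,0],"jaw":60},{"slide":[0,0,-20],"angular":[0,0,0],"jaw":60},{"slide":[0,0,-50],"angular":[0,0,0],"jaw":70},{"slide":[0,0,-50],"angular":[0,0,0],"jaw":70},{"slide":[50,10,-20],"angular":[0,0,0],"jaw":70},{"slide":[60,10,0],"angular":[0,0,0],"jaw":70}]'

```text
t: 10.85
tool_pos: [0.3714, -0.1837, 0.1732]
tcp_rot: [0.002, 0.708, 0.706, 0.001]
force: [1.1, 0.6, -0.0]
gripper_width: 0.0699
finger_force: 0.0
```

Call:
arm_command --rows '[{"slide":[55,8,0],"angular":[0,0,0],"jaw":70},{"slide":[55,8,0],"angular":[0,0,0],"jaw":70},{"slide":[55,8,0],"angular":[0,0,0],"jaw":70},{"slide":[55,8,0],"angular":[0,0,0],"jaw":70},{"slide":[55,8,0],"angular":[0,0,0],"jaw":70},{"slide":[55,8,0],"angular":[0,0,0],"jaw":70},{"slide":[0,0,0],"angular":[0,0,0],"jaw":70}]'

```text
t: 11.72
tool_pos: [0.4185, 0.1496, 0.1713]
tcp_rot: [-0.0, 0.706, 0.709, 0.001]
force: [-0.5, -0.2, 0.9]
gripper_width: 0.0698
finger_force: 0.0
```

Run:
```python
from h import *
s=state(); print(s["tool_pos"])
p=camera("top"); im=p["pixels"]
for o in ["ring_small","ring_middle"]: print(o,[ (np.round(r["position"],3),round(r["conf"],2)) for r in place_of(o,p)])
big=cv2.resize(im[255:310,385:445],None,fx=9,fy=9,interpolation=cv2.INTER_CUBIC)
t=np.linspace(0,2*np.pi,64); X=np.c_[.016*np.cos(t),.016*np.sin(t),0*t]+[.35,-.2937,.05]
q=((proj(p,X)-[385,255]+.5)*9).astype(int); cv2.polylines(big,[q],True,(0,0,255),1); cv2.imwrite("pics/s3.png",big)
```

```text
[0.41853814 0.14961104 0.17132511]
ring_small [(array([ 0.351, -0.294,  0.019]), 0.48), (array([ 0.35 , -0.293,  0.013]), 0.46)]
ring_middle [(array([ 0.732,  0.449, -0.002]), 0.61)]
```

View pics/s3.png

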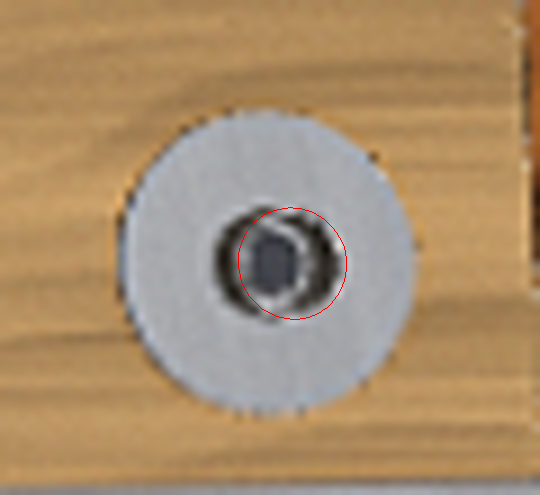

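The small ring stands over the boss (rim within the red predicted circle at crop (292,263)). Candidates for the middle ring: the steel one at top px (249,259) on the board, and the blue look-alike at (148,150) off the board. The steel one, seen grey in the previous enlarged crop at (190,365), is meant.

Call:
arm_command --rows '[{"slide":[-3,1.5,40],"angular":[0,0,0],"jaw":75},{"slide":[0,0,50],"angular":[0,0,0],"jaw":75},{"slide":[0,0,40],"angular":[0,0,0],"jaw":75},{"slide":[0,0,15],"angular":[0,0,0],"jaw":75},{"slide":[0,0,4],"angular":[0,0,0],"jaw":75},{"slide":[0,0,0],"angular":[0,0,0],"jaw":43},{"slide":[0,0,0],"angular":[0,0,0],"jaw":43},{"slide":[0,0,0],"angular":[0,0,0],"jaw":43}]'

```text
t: 12.88
tool_pos: [0.4205, 0.1436, 0.0236]
tcp_rot: [0.001, 0.707, 0.707, 0.001]
force: [-0.3, -1.6, 5.5]
gripper_width: 0.0451
finger_force: 19.7
```

Call:
arm_command --rows '[{"slide":[0,0,0],"angular":[0,0,0],"jaw":43},{"slide":[0,0,0],"angular":[0,0,0],"jaw":43}]'

```text
t: 13.12
tool_pos: [0.4205, 0.1436, 0.0236]
tcp_rot: [0.001, 0.707, 0.707, 0.001]
force: [-0.3, -2.4, 6.5]
gripper_width: 0.0449
finger_force: 19.8
```

Call:
arm_command --rows '[{"slide":[0,0,0],"angular":[0,0,0],"jaw":72},{"slide":[0,0,0],"angular":[0,0,0],"jaw":72},{"slide":[0,0,0],"angular":[0,0,0],"jaw":72},{"slide":[0,0,0],"angular":[0,0,10],"jaw":72},{"slide":[0,0,0],"angular":[0,0,10],"jaw":72},{"slide":[0,0,0],"angular":[0,0,10],"jaw":72},{"slide":[0,0,0],"angular":[0,0,10],"jaw":72},{"slide":[0,0,0],"angular":[0,0,10],"jaw":72}]'

```text
t: 14.12
tool_pos: [0.4195, 0.1434, 0.0222]
tcp_rot: [-0.0, 0.941, 0.339, -0.0]
force: [0.5, 0.5, -0.0]
gripper_width: 0.072
finger_force: 0.0
```

Call:
arm_command --rows '[{"slide":[0,0,0],"angular":[0,0,10],"jaw":72},{"slide":[0,0,0],"angular":[0,0,10],"jaw":72},{"slide":[0,0,0],"angular":[0,0,10],"jaw":72},{"slide":[0,0,0],"angular":[0,0,10],"jaw":72},{"slide":[0,0,0],"angular":[0,0,0],"jaw":43},{"slide":[0,0,0],"angular":[0,0,0],"jaw":43},{"slide":[0,0,0],"angular":[0,0,0],"jaw":43},{"slide":[0,0,0],"angular":[0,0,0],"jaw":43}]'

```text
t: 15.12
tool_pos: [0.4196, 0.1434, 0.0224]
tcp_rot: [-0.0, 1.0, 0.001, 0.0]
force: [-1.6, -0.3, 6.2]
gripper_width: 0.045
finger_force: 20.0
```

```bash
python3 -c "
from h import *
s=state();print(s['tool_pos'],s['tcp_rot'],s['gripper_width'],s['finger_force'],s['force'])"
```

```text
[0.41964796 0.14342999 0.02243335] [-4.33557352e-05  9.99999701e-01  7.68281690e-04  7.00424010e-05] 0.04503653176065348 20.0135797567782 [-1.60697068 -0.26223926  6.2170754 ]
```

Call:
arm_command --rows '[{"slide":[0,0,-20],"angular":[0,0,0],"jaw":43},{"slide":[0,0,-50],"angular":[0,0,0],"jaw":43},{"slide":[0,0,-50],"angular":[0,0,0],"jaw":43},{"slide":[-5,37,-30],"angular":[0,0,0],"jaw":43},{"slide":[-10,55,0],"angular":[0,0,0],"jaw":43},{"slide":[-10,55,0],"angular":[0,0,0],"jaw":43},{"slide":[-10,55,0],"angular":[0,0,0],"jaw":43},{"slide":[-10,55,0],"angular":[0,0,0],"jaw":43}]'

```text
t: 16.12
tool_pos: [0.3739, -0.1153, 0.1724]
tcp_rot: [0.0, 1.0, 0.001, 0.0]
force: [1.0, -0.6, -0.1]
gripper_width: 0.0451
finger_force: 20.9
```

Call:
arm_command --rows '[{"slide":[-10,55,0],"angular":[0,0,0],"jaw":43},{"slide":[-10,55,0],"angular":[0,0,0],"jaw":43},{"slide":[-5,50,0],"angular":[0,0,0],"jaw":43},{"slide":[0,20,0],"angular":[0,0,0],"jaw":43},{"slide":[0,0,0],"angular":[0,0,0],"jaw":43},{"slide":[0,0,0],"angular":[0,0,0],"jaw":43}]'

```text
t: 16.88
tool_pos: [0.3492, -0.2923, 0.1719]
tcp_rot: [-0.001, 1.0, 0.0, -0.0]
force: [0.0, 0.1, -1.2]
gripper_width: 0.0453
finger_force: 20.9
```

```bash
python3 -c "
from h import *
for i in range(1):
  camera('scene'); s=state();print(s['tool_pos'],s['tcp_rot'],s['gripper_width'],s['finger_force'],s['force'])"
```

```text
[ 0.34934825 -0.29219209  0.17203072] [-4.54472287e-04  9.99999722e-01  4.99402216e-04 -3.16741333e-04] 0.0449088805145907 20.92981959853205 [-1.31760697  0.91337109 -1.26459124]
```

Call:
arm_command --rows '[{"slide":[0.5,1.5,40],"angular":[0,0,0],"jaw":43},{"slide":[0,0,40],"angular":[0,0,0],"jaw":43},{"slide":[0,0,25],"angular":[0,0,0],"jaw":43},{"slide":[0,0,6],"angular":[0,0,0],"jaw":43},{"slide":[0,0,6],"angular":[0,0,0],"jaw":43},{"slide":[0,0,5],"angular":[0,0,0],"jaw":43},{"slide":[0,0,0],"angular":[0,0,0],"jaw":43}]'

```text
t: 17.8
tool_pos: [0.3501, -0.2952, 0.0506]
tcp_rot: [0.0, 1.0, -0.0, 0.0]
force: [0.7, -1.2, -0.3]
gripper_width: 0.045
finger_force: 20.9
```

Call:
arm_command --rows '[{"slide":[0,0,7],"angular":[0,0,0],"jaw":43},{"slide":[0,0,7],"angular":[0,0,0],"jaw":43},{"slide":[0,0,5],"angular":[0,0,0],"jaw":43},{"slide":[0,0,0],"angular":[0,0,0],"jaw":43}]'

```text
t: 18.3
tool_pos: [0.3496, -0.2949, 0.0308]
tcp_rot: [-0.0, 1.0, -0.0, -0.0]
force: [-0.8, 0.3, -0.2]
gripper_width: 0.0449
finger_force: 20.9
```

Call:
arm_command --rows '[{"slide":[0,0,1.5],"angular":[0,0,0],"jaw":43},{"slide":[0,0,1],"angular":[0,0,0],"jaw":43},{"slide":[0,0,0],"angular":[0,0,0],"jaw":43}]'

```text
t: 18.68
tool_pos: [0.3499, -0.2951, 0.0288]
tcp_rot: [0.0, 1.0, -0.0, 0.0]
force: [0.6, 0.2, 0.5]
gripper_width: 0.0451
finger_force: 20.9
```

Call:
arm_command --rows '[{"slide":[0,0,1],"angular":[0,0,0],"jaw":43},{"slide":[0,0,0],"angular":[0,0,0],"jaw":43}]'

```text
t: 18.92
tool_pos: [0.3501, -0.2952, 0.0284]
tcp_rot: [0.0, 1.0, -0.0, 0.0]
force: [-2.2, 1.7, 11.1]
gripper_width: 0.0452
finger_force: 21.8
```

Call:
arm_command --rows '[{"slide":[0,0,-0.5],"angular":[0,0,0],"jaw":72},{"slide":[0,0,0],"angular":[0,0,0],"jaw":72},{"slide":[0,0,0],"angular":[0,0,0],"jaw":72},{"slide":[0,0,-25],"angular":[0,0,0],"jaw":72},{"slide":[0,0,-50],"angular":[0,0,0],"jaw":85},{"slide":[0,0,-50],"angular":[0,0,0],"jaw":85},{"slide":[5,-30,-20],"angular":[0,0,0],"jaw":85},{"slide":[14,-55,0],"angular":[0,0,0],"jaw":85}]'

```text
t: 19.92
tool_pos: [0.3703, -0.2109, 0.1752]
tcp_rot: [0.001, 1.0, -0.002, 0.002]
force: [1.7, 0.4, -0.1]
gripper_width: 0.0847
finger_force: 0.0
```

Call:
arm_command --rows '[{"slide":[14,-55,0],"angular":[0,0,0],"jaw":85},{"slide":[14,-55,0],"angular":[0,0,0],"jaw":85},{"slide":[14,-55,0],"angular":[0,0,0],"jaw":85},{"slide":[14,-55,0],"angular":[0,0,0],"jaw":85},{"slide":[14,-55,0],"angular":[0,0,0],"jaw":85},{"slide":[14,-55,0],"angular":[0,0,0],"jaw":85},{"slide":[14,-55,0],"angular":[0,0,0],"jaw":85},{"slide":[14,-55,0],"angular":[0,0,0],"jaw":85}]'

```text
t: 20.92
tool_pos: [0.4812, 0.2318, 0.1732]
tcp_rot: [0.0, 1.0, 0.0, 0.0]
force: [0.8, -1.3, -0.0]
gripper_width: 0.0847
finger_force: 0.0
```

Call:
arm_command --rows '[{"slide":[18,-50,0],"angular":[0,0,0],"jaw":85},{"slide":[0,-20,0],"angular":[0,0,0],"jaw":85},{"slide":[0,0,0],"angular":[0,0,0],"jaw":85}]'

```text
t: 21.3
tool_pos: [0.4985, 0.3004, 0.1727]
tcp_rot: [0.0, 1.0, 0.001, -0.0]
force: [0.1, 0.4, 0.1]
gripper_width: 0.0851
finger_force: 0.0
```

Run:
```python
from h import *
s=state(); print(s["tool_pos"],s["tcp_rot"],s["joint_pos"])
p=camera("top"); im=p["pixels"]
big=cv2.resize(im[255:310,385:445],None,fx=9,fy=9,interpolation=cv2.INTER_CUBIC)
t=np.linspace(0,2*np.pi,64)
for r,z in [(.016,.05),(.023,.052)]:
  X=np.c_[r*np.cos(t),r*np.sin(t),0*t]+[.35,-.2945,z]
  q=((proj(p,X)-[385,255]+.5)*9).astype(int); cv2.polylines(big,[q],True,(0,0,255),1)
p=camera("scene"); print([ (np.round(r["position"],3),round(r["conf"],2)) for r in place_of("ring_large",p)])
b2=cv2.resize(p["pixels"][205:275,160:235],(540,495),interpolation=cv2.INTER_CUBIC)
cv2.imwrite("pics/s4.png",cv2.resize(np.hstack([big,b2]),(800,367)))
```

```text
[0.49849486 0.30038481 0.17272131] [ 3.25067275e-04  9.99999607e-01  6.65333247e-04 -4.87890380e-04] [ 5.39773256e-01  3.49949311e-01  1.78114799e+00 -6.72238505e-05
  1.01166650e+00  2.10927461e+00]
[(array([0.502, 0.297, 0.017]), 0.65)]
```

View pics/s4.png

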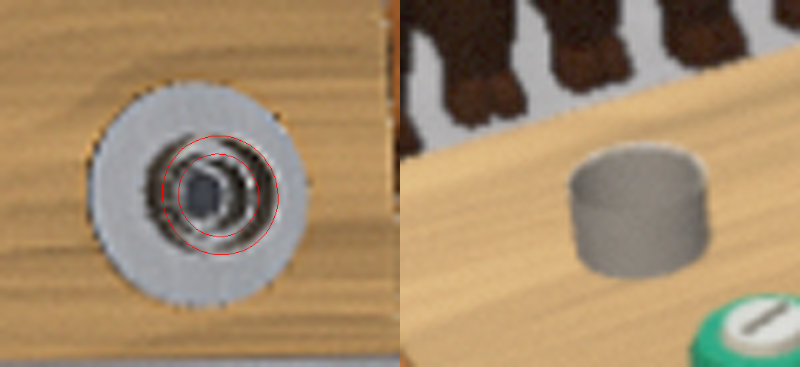

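Left: middle ring nested round the small one at crop (219,195). Right: the large ring standing alone at (638,210).

Call:
arm_command --rows '[{"slide":[1.5,0,40],"angular":[0,0,0],"jaw":85},{"slide":[0,0,50],"angular":[0,0,0],"jaw":85},{"slide":[0,0,30],"angular":[0,0,0],"jaw":85},{"slide":[0,0,15],"angular":[0,0,0],"jaw":85},{"slide":[0,0,10],"angular":[0,0,0],"jaw":85},{"slide":[0,0,8],"angular":[0,0,0],"jaw":85},{"slide":[0,0,0],"angular":[0,0,0],"jaw":85}]'

```text
t: 22.32
tool_pos: [0.5008, 0.2998, 0.0205]
tcp_rot: [-0.0, 1.0, -0.0, 0.0]
force: [-0.3, 0.8, 0.2]
gripper_width: 0.085
finger_force: 0.0
```

Call:
arm_command --rows '[{"slide":[0,0,0],"angular":[0,0,0],"jaw":57},{"slide":[0,0,0],"angular":[0,0,0],"jaw":57},{"slide":[0,0,0],"angular":[0,0,0],"jaw":57},{"slide":[0,0,0],"angular":[0,0,0],"jaw":57}]'

```text
t: 22.82
tool_pos: [0.5011, 0.3002, 0.0212]
tcp_rot: [-0.0, 1.0, -0.0, 0.001]
force: [-0.9, -0.7, 6.7]
gripper_width: 0.0594
finger_force: 21.0
```

Call:
arm_command --rows '[{"slide":[0,0,0],"angular":[0,0,0],"jaw":85},{"slide":[0,0,0],"angular":[0,0,0],"jaw":85},{"slide":[0,0,0],"angular":[0,0,0],"jaw":85},{"slide":[0,0,0],"angular":[0,0,-10],"jaw":85},{"slide":[0,0,0],"angular":[0,0,-10],"jaw":85},{"slide":[0,0,0],"angular":[0,0,-10],"jaw":85},{"slide":[0,0,0],"angular":[0,0,-10],"jaw":85},{"slide":[0,0,0],"angular":[0,0,-10],"jaw":85}]'

```text
t: 23.82
tool_pos: [0.5006, 0.2998, 0.0202]
tcp_rot: [0.0, 0.905, 0.425, -0.0]
force: [-0.9, -0.0, -0.2]
gripper_width: 0.0852
finger_force: 0.0
```

Call:
arm_command --rows '[{"slide":[0,0,0],"angular":[0,0,-10],"jaw":85},{"slide":[0,0,0],"angular":[0,0,-10],"jaw":85},{"slide":[0,0,0],"angular":[0,0,-10],"jaw":85},{"slide":[0,0,0],"angular":[0,0,-10],"jaw":85},{"slide":[0,0,0],"angular":[0,0,0],"jaw":57},{"slide":[0,0,0],"angular":[0,0,0],"jaw":57},{"slide":[0,0,0],"angular":[0,0,0],"jaw":57},{"slide":[0,0,0],"angular":[0,0,0],"jaw":57}]'

```text
t: 24.82
tool_pos: [0.5007, 0.2999, 0.0204]
tcp_rot: [-0.0, 0.708, 0.707, 0.0]
force: [-0.2, 0.1, 3.3]
gripper_width: 0.0594
finger_force: 21.5
```

Call:
arm_command --rows '[{"slide":[0,0,-20],"angular":[0,0,0],"jaw":57},{"slide":[0,0,-50],"angular":[0,0,0],"jaw":57},{"slide":[0,0,-50],"angular":[0,0,0],"jaw":57},{"slide":[-30,-10,-30],"angular":[0,0,0],"jaw":57},{"slide":[-54,-14,0],"angular":[0,0,0],"jaw":57},{"slide":[-54,-14,0],"angular":[0,0,0],"jaw":57},{"slide":[-54,-14,0],"angular":[0,0,0],"jaw":57},{"slide":[-54,-14,0],"angular":[0,0,0],"jaw":57}]'

```text
t: 25.82
tool_pos: [0.4342, 0.0524, 0.1715]
tcp_rot: [0.001, 0.707, 0.707, 0.001]
force: [0.3, -0.8, -0.5]
gripper_width: 0.0593
finger_force: 22.1
```

Call:
arm_command --rows '[{"slide":[-54,-14,0],"angular":[0,0,0],"jaw":57},{"slide":[-54,-14,0],"angular":[0,0,0],"jaw":57},{"slide":[-54,-14,0],"angular":[0,0,0],"jaw":57},{"slide":[-54,-14,0],"angular":[0,0,0],"jaw":57},{"slide":[-54,-14,0],"angular":[0,0,0],"jaw":57},{"slide":[-54,-14,0],"angular":[0,0,0],"jaw":57},{"slide":[-24,0,0],"angular":[0,0,0],"jaw":57},{"slide":[0,0,0],"angular":[0,0,0],"jaw":57}]'

```text
t: 26.82
tool_pos: [0.3504, -0.2957, 0.1713]
tcp_rot: [0.001, 0.708, 0.706, 0.0]
force: [-0.2, 0.3, -0.2]
gripper_width: 0.0592
finger_force: 22.1
```

Call:
arm_command --rows '[{"slide":[0,0,20],"angular":[0,0,0],"jaw":57},{"slide":[0,0,0],"angular":[0,0,0],"jaw":57}]'

```text
t: 27.08
tool_pos: [0.3497, -0.2925, 0.1498]
tcp_rot: [-0.001, 0.707, 0.707, -0.0]
force: [-0.7, -0.1, -0.1]
gripper_width: 0.0594
finger_force: 22.1
```

Call:
arm_command --rows '[{"slide":[0,0,40],"angular":[0,0,0],"jaw":57},{"slide":[0,0,35],"angular":[0,0,0],"jaw":57},{"slide":[0,0,15],"angular":[0,0,0],"jaw":57},{"slide":[0,0,0],"angular":[0,0,0],"jaw":57},{"slide":[0,0,0],"angular":[0,0,0],"jaw":57}]'

```text
t: 27.7
tool_pos: [0.3512, -0.2945, 0.0614]
tcp_rot: [0.001, 0.707, 0.707, 0.0]
force: [1.1, 0.0, -0.2]
gripper_width: 0.0594
finger_force: 22.1
```

```bash
python3 -c "
from h import *
for i in range(4): camera('top'); print(state()['tool_pos'])"
```

```text
[ 0.35122584 -0.29463713  0.06149601]
[ 0.35115985 -0.29465484  0.06143609]
[ 0.35106604 -0.29460278  0.06131487]
[ 0.35095032 -0.29456009  0.06116442]
```

Slightly forward (1 mm); correct and lower.

Call:
arm_command --rows '[{"slide":[0,-1,6],"angular":[0,0,0],"jaw":57},{"slide":[0,0,6],"angular":[0,0,0],"jaw":57},{"slide":[0,0,6],"angular":[0,0,0],"jaw":57},{"slide":[0,0,0],"angular":[0,0,0],"jaw":57}]'

```text
t: 28.4
tool_pos: [0.349, -0.2938, 0.0416]
tcp_rot: [-0.001, 0.707, 0.707, -0.0]
force: [-0.6, -0.0, -1.2]
gripper_width: 0.059
finger_force: 22.1
```

Call:
arm_command --rows '[{"slide":[0,0,6],"angular":[0,0,0],"jaw":57},{"slide":[0,0,6],"angular":[0,0,0],"jaw":57},{"slide":[0,0,3],"angular":[0,0,0],"jaw":57},{"slide":[0,0,0],"angular":[0,0,0],"jaw":57}]'

```text
t: 28.9
tool_pos: [0.3493, -0.294, 0.027]
tcp_rot: [-0.0, 0.707, 0.707, -0.0]
force: [0.1, -0.2, -0.1]
gripper_width: 0.0591
finger_force: 22.1
```

Call:
arm_command --rows '[{"slide":[0,0,1.5],"angular":[0,0,0],"jaw":57},{"slide":[0,0,0],"angular":[0,0,0],"jaw":57}]'

```text
t: 29.15
tool_pos: [0.3496, -0.2942, 0.0263]
tcp_rot: [0.0, 0.707, 0.707, 0.0]
force: [-1.6, 1.0, 8.2]
gripper_width: 0.0588
finger_force: 22.8
```

Call:
arm_command --rows '[{"slide":[0,0,-0.5],"angular":[0,0,0],"jaw":85},{"slide":[0,0,0],"angular":[0,0,0],"jaw":85},{"slide":[0,0,0],"angular":[0,0,0],"jaw":85},{"slide":[0,0,-25],"angular":[0,0,0],"jaw":85},{"slide":[0,0,-50],"angular":[0,0,0],"jaw":85},{"slide":[0,0,-50],"angular":[0,0,0],"jaw":85},{"slide":[25,10,-25],"angular":[0,0,0],"jaw":70},{"slide":[50,22,0],"angular":[0,0,0],"jaw":60}]'

```text
t: 30.15
tool_pos: [0.383, -0.2201, 0.1786]
tcp_rot: [0.003, 0.708, 0.706, 0.001]
force: [0.9, 0.3, -0.4]
gripper_width: 0.0598
finger_force: 0.0
```

Call:
arm_command --rows '[{"slide":[50,22,0],"angular":[0,0,0],"jaw":60},{"slide":[50,22,0],"angular":[0,0,0],"jaw":60},{"slide":[50,22,0],"angular":[0,0,0],"jaw":60},{"slide":[50,22,0],"angular":[0,0,0],"jaw":60},{"slide":[50,22,0],"angular":[0,0,0],"jaw":60},{"slide":[50,22,0],"angular":[0,0,0],"jaw":60},{"slide":[50,22,0],"angular":[0,0,0],"jaw":60},{"slide":[18,6,0],"angular":[0,0,0],"jaw":60}]'

```text
t: 31.15
tool_pos: [0.5424, 0.1514, 0.1761]
tcp_rot: [0.0, 0.706, 0.708, 0.0]
force: [0.0, -0.6, 0.6]
gripper_width: 0.0599
finger_force: 0.0
```

Run:
```python
from h import *
p=camera("top"); im=p["pixels"]
s=state(); print(s["tool_pos"],s["joint_pos"])
big=cv2.resize(im[255:310,385:445],None,fx=9,fy=9,interpolation=cv2.INTER_CUBIC)
t=np.linspace(0,2*np.pi,64)
for r,z in [(.016,.05),(.023,.052),(.03,.057)]:
  X=np.c_[r*np.cos(t),r*np.sin(t),0*t]+[.35,-.2945,z]
  q=((proj(p,X)-[385,255]+.5)*9).astype(int); cv2.polylines(big,[q],True,(0,0,255),1)
p=camera("scene"); print([ (np.round(r["position"],3),round(r["conf"],2)) for r in place_of("cover_wide",p)])
b2=cv2.resize(p["pixels"][175:245,210:285],(540,495),interpolation=cv2.INTER_CUBIC)
cv2.imwrite("pics/s5.png",cv2.resize(np.hstack([big,b2]),(800,367)))
```

```text
[0.5425524  0.15198062 0.17607822] [2.70020289e-01 3.18059766e-01 1.81971619e+00 8.55813052e-04
 1.00311714e+00 2.67903765e-01]
[(array([0.54 , 0.149, 0.018]), 0.88)]
```

View pics/s5.png

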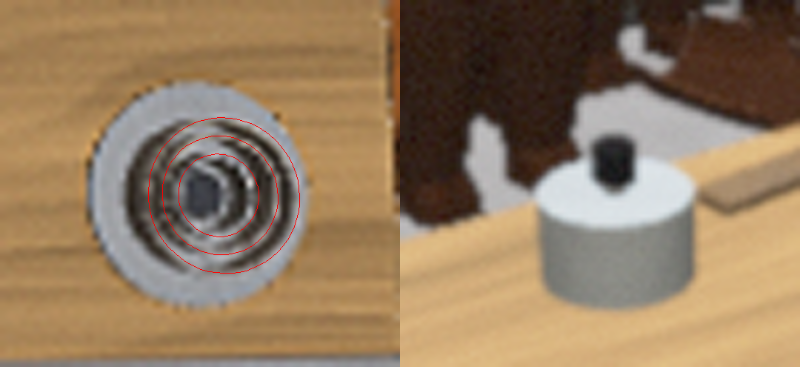

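Left: all three rings nested, each on its red circle (crop (222,195)). Right: the wide cover (knob at (613,160)) — of the covers at top px (249,214) and (362,256), the wider one (76 mm, goes over the 60 mm ring) is at (249,214), here under the gripper.

Call:
arm_command --rows '[{"slide":[-2.5,-1,40],"angular":[0,0,0],"jaw":55},{"slide":[0,0,40],"angular":[0,0,0],"jaw":55},{"slide":[0,0,20],"angular":[0,0,0],"jaw":55},{"slide":[0,0,8],"angular":[0,0,0],"jaw":55},{"slide":[0,0,0],"angular":[0,0,0],"jaw":55},{"slide":[0,0,0],"angular":[0,0,0],"jaw":55}]'

```text
t: 32.05
tool_pos: [0.5412, 0.1461, 0.0693]
tcp_rot: [0.0, 0.707, 0.707, 0.001]
force: [0.1, 0.5, -0.3]
gripper_width: 0.0551
finger_force: 0.0
```

Call:
arm_command --rows '[{"slide":[0,0,0],"angular":[0,0,0],"jaw":18},{"slide":[0,0,0],"angular":[0,0,0],"jaw":18},{"slide":[0,0,0],"angular":[0,0,0],"jaw":18},{"slide":[0,0,0],"angular":[0,0,0],"jaw":18},{"slide":[0,0,0],"angular":[0,0,0],"jaw":18}]'

```text
t: 32.67
tool_pos: [0.541, 0.1464, 0.0689]
tcp_rot: [0.0, 0.707, 0.707, 0.0]
force: [0.0, -0.8, 6.3]
gripper_width: 0.0207
finger_force: 20.0
```

Call:
arm_command --rows '[{"slide":[0,0,0],"angular":[0,0,0],"jaw":50},{"slide":[0,0,0],"angular":[0,0,0],"jaw":50},{"slide":[0,0,0],"angular":[0,0,0],"jaw":50},{"slide":[0,0,0],"angular":[0,0,10],"jaw":50},{"slide":[0,0,0],"angular":[0,0,10],"jaw":50},{"slide":[0,0,0],"angular":[0,0,10],"jaw":50},{"slide":[0,0,0],"angular":[0,0,10],"jaw":50},{"slide":[0,0,0],"angular":[0,0,10],"jaw":50}]'

```text
t: 33.67
tool_pos: [0.5405, 0.1463, 0.0682]
tcp_rot: [-0.0, 0.941, 0.339, -0.0]
force: [0.1, 0.2, -0.6]
gripper_width: 0.0501
finger_force: 0.0
```

Call:
arm_command --rows '[{"slide":[0,0,1],"angular":[0,0,10],"jaw":50},{"slide":[0,0,1],"angular":[0,0,10],"jaw":50},{"slide":[0,0,0],"angular":[0,0,10],"jaw":50},{"slide":[0,0,0],"angular":[0,0,10],"jaw":50},{"slide":[0,0,0],"angular":[0,0,0],"jaw":18},{"slide":[0,0,0],"angular":[0,0,0],"jaw":18},{"slide":[0,0,0],"angular":[0,0,0],"jaw":18},{"slide":[0,0,0],"angular":[0,0,0],"jaw":18}]'

```text
t: 34.67
tool_pos: [0.5404, 0.1462, 0.0661]
tcp_rot: [0.0, 1.0, 0.0, -0.0]
force: [-0.1, -1.0, -2.1]
gripper_width: 0.0212
finger_force: 21.3
```

Call:
arm_command --rows '[{"slide":[0,0,0],"angular":[0,0,0],"jaw":18},{"slide":[0,0,0],"angular":[0,0,0],"jaw":18}]' --newtons 40

```text
t: 34.92
tool_pos: [0.5406, 0.1463, 0.0663]
tcp_rot: [0.0, 1.0, -0.0, -0.0]
force: [-0.0, 0.9, -1.9]
gripper_width: 0.0205
finger_force: 39.1
```

Call:
arm_command --rows '[{"slide":[0,0,-20],"angular":[0,0,0],"jaw":18},{"slide":[0,0,-45],"angular":[0,0,0],"jaw":18},{"slide":[0,0,-45],"angular":[0,0,0],"jaw":18},{"slide":[-10,25,-20],"angular":[0,0,0],"jaw":18},{"slide":[-20,45,0],"angular":[0,0,0],"jaw":18},{"slide":[-20,45,0],"angular":[0,0,0],"jaw":18},{"slide":[-20,45,0],"angular":[0,0,0],"jaw":18},{"slide":[-20,45,0],"angular":[0,0,0],"jaw":18}]'

```text
t: 35.92
tool_pos: [0.4497, -0.0599, 0.1964]
tcp_rot: [0.0, 1.0, 0.0, 0.0]
force: [1.1, -0.0, -2.3]
gripper_width: 0.0206
finger_force: 39.4
```

Call:
arm_command --rows '[{"slide":[-20,45,0],"angular":[0,0,0],"jaw":18},{"slide":[-20,45,0],"angular":[0,0,0],"jaw":18},{"slide":[-20,45,0],"angular":[0,0,0],"jaw":18},{"slide":[-20,45,0],"angular":[0,0,0],"jaw":18},{"slide":[-20,40,0],"angular":[0,0,0],"jaw":18},{"slide":[0,15,0],"angular":[0,0,0],"jaw":18},{"slide":[0,0,0],"angular":[0,0,0],"jaw":18},{"slide":[0,0,0],"angular":[0,0,0],"jaw":18}]'

```text
t: 36.92
tool_pos: [0.3507, -0.2927, 0.1961]
tcp_rot: [-0.0, 1.0, 0.0, -0.0]
force: [-0.4, 0.2, -0.9]
gripper_width: 0.02
finger_force: 39.5
```

```bash
python3 -c "
from h import *
for i in range(2): camera('top'); s=state(); print(s['tool_pos'],s['tcp_rot'],s['force'])"
```

```text
[ 0.35070322 -0.29253468  0.19613366] [-3.17760572e-04  9.99999872e-01  3.66847360e-04 -1.44160589e-04] [ 0.0051306   0.21238753 -1.5390925 ]
[ 0.35078072 -0.29254242  0.19618424] [-2.16676486e-04  9.99999827e-01  5.38222195e-04 -9.16949766e-05] [-0.35096022  0.77066242 -1.63732214]
```

Call:
arm_command --rows '[{"slide":[-0.5,1,40],"angular":[0,0,0],"jaw":18},{"slide":[0,0,30],"angular":[0,0,0],"jaw":18},{"slide":[0,0,10],"angular":[0,0,0],"jaw":18},{"slide":[0,0,0],"angular":[0,0,0],"jaw":18},{"slide":[0,0,8],"angular":[0,0,0],"jaw":18},{"slide":[0,0,6],"angular":[0,0,0],"jaw":18},{"slide":[0,0,0],"angular":[0,0,0],"jaw":18}]'

```text
t: 37.9
tool_pos: [0.3498, -0.2945, 0.1021]
tcp_rot: [-0.0, 1.0, -0.0, -0.0]
force: [-0.0, 0.1, -1.3]
gripper_width: 0.0206
finger_force: 39.5
```

Call:
arm_command --rows '[{"slide":[0,0,8],"angular":[0,0,0],"jaw":18},{"slide":[0,0,8],"angular":[0,0,0],"jaw":18},{"slide":[0,0,8],"angular":[0,0,0],"jaw":18},{"slide":[0,0,4],"angular":[0,0,0],"jaw":18},{"slide":[0,0,0],"angular":[0,0,0],"jaw":18}]'

```text
t: 38.52
tool_pos: [0.3497, -0.2945, 0.0739]
tcp_rot: [-0.0, 1.0, -0.0, -0.0]
force: [-0.1, 0.0, -1.0]
gripper_width: 0.0205
finger_force: 39.5
```

Call:
arm_command --rows '[{"slide":[0,0,1.5],"angular":[0,0,0],"jaw":18},{"slide":[0,0,0],"angular":[0,0,0],"jaw":18}]'

```text
t: 38.78
tool_pos: [0.35, -0.2947, 0.0729]
tcp_rot: [0.0, 1.0, -0.0, 0.0]
force: [-0.1, -1.1, -0.7]
gripper_width: 0.0206
finger_force: 39.5
```

Call:
arm_command --rows '[{"slide":[0,0,1],"angular":[0,0,0],"jaw":18},{"slide":[0,0,0],"angular":[0,0,0],"jaw":18}]'

```text
t: 39.02
tool_pos: [0.3501, -0.2947, 0.0719]
tcp_rot: [0.0, 1.0, -0.0, 0.0]
force: [-0.0, -0.2, 0.5]
gripper_width: 0.0206
finger_force: 39.5
```

Call:
arm_command --rows '[{"slide":[0,0,0.3],"angular":[0,0,0],"jaw":18},{"slide":[0,0,0],"angular":[0,0,0],"jaw":55},{"slide":[0,0,0],"angular":[0,0,0],"jaw":55},{"slide":[0,0,0],"angular":[0,0,0],"jaw":55},{"slide":[0,0,-25],"angular":[0,0,0],"jaw":55},{"slide":[0,0,-50],"angular":[0,0,0],"jaw":55},{"slide":[0,-30,-40],"angular":[0,0,0],"jaw":55},{"slide":[15,-55,0],"angular":[0,0,0],"jaw":55}]'

```text
t: 40.02
tool_pos: [0.3667, -0.2108, 0.1895]
tcp_rot: [0.002, 1.0, -0.002, 0.003]
force: [0.8, 0.2, -0.2]
gripper_width: 0.0548
finger_force: 0.0
```

Call:
arm_command --rows '[{"slide":[15,-55,0],"angular":[0,0,0],"jaw":55},{"slide":[15,-55,0],"angular":[0,0,0],"jaw":55},{"slide":[15,-55,0],"angular":[0,0,0],"jaw":55},{"slide":[15,-55,0],"angular":[0,0,0],"jaw":55},{"slide":[15,-55,0],"angular":[0,0,0],"jaw":55},{"slide":[0,0,0],"angular":[0,0,0],"jaw":55},{"slide":[0,0,0],"angular":[0,0,0],"jaw":55}]'

```text
t: 40.9
tool_pos: [0.4396, 0.0652, 0.1862]
tcp_rot: [0.0, 1.0, 0.0, -0.0]
force: [-0.1, 0.0, -0.7]
gripper_width: 0.0551
finger_force: 0.0
```

Run:
```python
from h import *
p=camera("top"); im=p["pixels"]
big=cv2.resize(im[250:310,385:445],(400,400),interpolation=cv2.INTER_CUBIC); f=400/60
t=np.linspace(0,2*np.pi,64)
for r,z in [(.038,.068),(.011,.094)]:
  X=np.c_[r*np.cos(t),r*np.sin(t),0*t]+[.35,-.2945,z]
  q=((proj(p,X)-[385,250]+.5)*f).astype(int); cv2.polylines(big,[q],True,(0,0,255),1)
s=camera("scene")
b2=cv2.resize(s["pixels"][170:250,370:450],(400,400),interpolation=cv2.INTER_CUBIC)
cv2.imwrite("pics/s6.png",np.hstack([big,b2]))
```

```text
(no output)
```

View pics/s6.png

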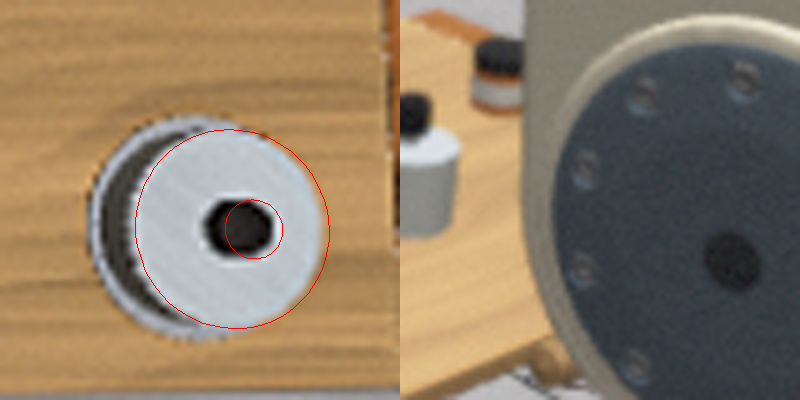

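The cover's outline at crop (232,229) matches the circle predicted for a seated, centred cover. The pot is still standing, so I'm handing in.

```bash
python3 -c "
from h import *
print(hand_in())"
```

```text
the job is handed in; nothing more can be done
None
```

The three rings are nested over the boss, closed with the wider cover, and the job is handed in. `hand_in()` returned no verdict, but the last top picture showed the cover seated and centred, and the arm stayed well clear of the timer and pot.

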